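# Turn the red-lidded pencil tin upside down without losing its loose lid

## Robot

A 6-joint arm with a two-finger parallel gripper is mounted at the origin on a cart in front of the work surface, level with it; the furniture and walls round the work are solid. World frame = base frame: x ahead of the robot, y to its left, z up, the work surface at z = 0. Lengths are in mm, angles in rad, forces in N, time in s.
With the tool pointing down it reaches from about 300 to 875 mm from the base axis. Payload 6.4 kg.
Tool frame: the origin (TCP) lies midway between the tips of the shut fingers; the grasp point (between the pads) lies 19 mm behind it; z points along the fingers, y is the direction in which the jaws open and shut (so a half turn about z gives the same grasp; the last joint's range is limited). The gripper opens to 88 mm and grips with 3 to 60 N. Pads are 18 mm wide; open, the fingers measure 123 mm over their backs; the gripper's body (75 mm by 187 mm) begins 45 mm behind the grasp point.
Start: joints at [-1.494, 0.181, 1.607, -0, 1.354, -0.206], TCP at [160.467, -552.17, 238.714] pointing down, gripper open.
Joint ranges: [-2.99, 2.99], [-0.89, 2.07], [0.3, 2.58], [-1.14, 4.28], [0, 2.63], [-3.12, 3.12]. Speed limits (rad/s): [2.57, 2.57, 3.01, 3.14, 3.14, 3.14].

## Interface

Orientations are given as [roll, pitch, yaw] about the fixed x, y, z axes, in that order (R = Rz(yaw) Ry(pitch) Rx(roll)).
In Python, from bench import arm gives the robot as it stands. Calls block until the motion is done:
- arm.goto(position, orientation): joint-space move of the TCP to a pose.
- arm.move_straight(position, orientation=None, speed=150, until_force=None): straight line of the TCP; orientation=None keeps the orientation; speed is the mean speed in mm/s. With until_force (N) it stops when the force on the tool has changed by that much, and returns True; else False.
- arm.movej(angles): joint-space move.
- arm.gripper_to(opening, force=None): finger opening in mm; force is the grip in N (None keeps the last); returns when the fingers have stopped.
- arm.sleep(seconds).
- arm.ik(position, orientation): joint angles nearest the present ones, or None.
- arm.camera(name): name is "scene" or "top" or "wrist"; returns the picture (480x640x3 uint8, red, green, blue); there is no depth.
- arm.camera_params(name): a dict with "mtx" (3x3 intrinsics, pixels), "pose" (4x4, takes a point from camera to world coordinates). Camera axes: x right, y down, z forward; pixel columns grow to the right and rows downward; lengths in mm; the calibration is good to about 2 mm. A picture is of the moment at which its call begins: read the wrist's pose just before it. camera_params takes no time and is no camera call; for the wrist camera it gives the pose at the moment of the call.
A pose or a line that the arm cannot do raises arm.Unreachable and nothing moves.
- arm.finish_job(): hands the job in, once; it reports no verdict.
Trained networks look in the newest picture that a camera, given by its name, has taken for a name from the list of things; names that differ only in an ending like _2 or _b are one class to them, and where a whole thing is asked for, a point or a joint stands for the part that bears it (a point fixed in the world has none). Each returns a list of dicts, best first, with "conf" (0 to 1); they miss things now and then, are a little off and sometimes report something else, mostly with a low value. They report only what shows in the picture. A call takes as long as a camera call. They do not tell look-alikes from the thing itself.
- arm.cut_out(camera, query): "region" (480x640 bool, what is visible of it).
- arm.landmark_of(camera, query): "location" ([x, y, z] in mm, in the coordinates of the camera as it stood for that picture, good to about 4 mm: a listed point, or the origin of a listed thing).
Readings, each from a call of its own:
- arm.get_time_s(): time.
- arm.get_q(): joint angles.
- arm.get_qd(): joint speeds.
- arm.get_effort(): joint torques, N m.
- arm.get_position(): TCP position.
- arm.get_tcp_rot(): TCP orientation.
- arm.get_wrist_force(): force on the tool from outside, world axes, zero at the start.
- arm.get_wrist_torque(): the same for the moment, N m.
- arm.get_width(): finger opening in mm.
Only numpy, scipy, OpenCV 4.12 (cv2) and the standard library are available. Lean on these libraries where they do the work, as an engineer would, in place of code of your own. Each camera call takes 0.05 s, during which the arm holds its last target. There are 200 camera calls.

## Task

Two pencil tins lie in sloping wooden rests. Take the one with the red lid, pinching its loose lid shut against the underside, lift it out of its rest, turn it upside down and lay it back in the same rest with the lid underneath and still on, so that the bare underside faces up for a label. Leave the blue-lidded tin alone.

Things in the scene. Friction and masses are not known exactly. Their poses are not given: they have to be found in the camera images.
- red_tin: metal pencil tin, 50 (x) x 130 (y) x 38 (z) mm, 46 with lid, 0.3 kg. Origin: centre of its underside; z points to the lid. At the start z leans 45 degrees: the lid faces up and to the left, x points down and to the left at 45 degrees, y is level. Lid and underside are free for fingers over the middle 80 mm. Half a turn about its x axis turns it over, and it fits its rest again in the same place
- red_tin_mid (a point): centre of the closed red-lidded tin, 23 mm from the underside along the tin's z. Fingers that come from the upper right, point along the tin's x (tilted 45 degrees) and close here along its z pinch the lid against the underside
- red_tin_mouth (a point): centre of the red-lidded tin's open mouth, 38 mm from the underside along the tin's z; the closed lid's origin lies here
- red_lid: loose red lid, not fastened, falls off when turned over unless pinched: plate 47 x 127 x 8 mm with a frame that drops 8 mm into the tin with about 1.5 mm play, 0.1 kg. Origin: centre of the plate's lower face, at the tin's mouth; z points out of the tin
- rest_a_seat (a point): where the closed red-lidded tin's centre lies in its rest, 150 mm above the bench; x level, to the left and away, y along the tin, z up. Fixed plywood rest: base 110 x 130 x 12 mm, two 12 mm cheeks, centres 100 mm apart in y, each with a 90 degree V on top. The right V side carries the underside, the left the +x wall. Move the held tin straight up and down; open fingers come and go along tin x
- blue_tin: the same tin with a blue lid in a like rest, to be left alone. Origin: centre of its underside; axes as for the red-lidded one
- blue_lid: loose blue lid on the blue-lidded tin, to be left alone. Origin: centre of its plate's lower face
There are look-alikes about, which are no part of the job. Several things have the shape of the red_lid; the one meant has the colours described above.

How it is judged:
By the outcome, as a careful person would: the job done as asked, in the order asked, and still so for the second after the job is handed in, with the robot touching nothing.
It also fails if it takes over 48 s, if anything falls off the work surface, if the arm or the gripper's body presses on something with over 40 N, if the wrist force passes 120 N, or if a joint passes its speed limit or range.

## Working session

There is one attempt and no reset: what is moved stays moved. The work goes in short steps, each a Python script; the robot and the scene stay as the last script left them, time stands still between calls to the robot, and variables do not carry over. Pictures are saved under pics/ and viewed, about 8 in all and at most 12, crops included, and the job is handed in when it is done.

```bash
ls; mkdir -p pics
cat > h.py <<'E'
import numpy as np, cv2
from bench import arm
from scipy.spatial.transform import Rotation as R
def snap(cam,name,crop=None,scale=1):
    P=arm.camera_params(cam); im=arm.camera(cam)
    o=im[...,::-1].copy()
    if crop: x0,y0,x1,y1=crop; o=o[y0:y1,x0:x1]
    if scale!=1:o=cv2.resize(o,None,fx=scale,fy=scale,interpolation=cv2.INTER_CUBIC)
    cv2.imwrite(f'pics/{name}.png',o); return im,P
def marks(cam,P,q):
    r=[]
    for d in arm.landmark_of(cam,q):
        l=np.array(d['location']); w=(P['pose']@np.r_[l,1])[:3]; p=P['mtx']@l
        r.append((round(d['conf'],2),w.round(1).tolist(),(p[:2]/p[2]).round(0).tolist()))
    return r
E
python3 - <<'E'
from h import *
for c in ('scene','top'):
    im,P=snap(c,c+'1')
    print(c,P['pose'].round(2).tolist())
    for q in ('red_tin','red_tin_mid','red_tin_mouth','red_lid','rest_a_seat','blue_tin'):
        print(q,marks(c,P,q))
a=cv2.imread('pics/scene1.png');b=cv2.imread('pics/top1.png')
E
```

```text
pics
scene [[-0.68, -0.53, 0.5, -191.25], [-0.73, 0.51, -0.46, 588.25], [-0.01, -0.68, -0.73, 1090.84], [0.0, 0.0, 0.0, 1.0]]
red_tin [(0.58, [439.2, 6.6, 129.6], [311.0, 252.0]), (0.35, [443.6, 24.7, 147.2], [304.0, 250.0])]
red_tin_mid [(0.96, [438.1, 25.3, 147.8], [305.0, 251.0])]
red_tin_mouth [(0.65, [445.5, 37.6, 162.3], [299.0, 248.0]), (0.44, [440.2, 23.5, 148.3], [305.0, 250.0])]
red_lid [(0.95, [446.3, 35.6, 157.6], [299.0, 248.0]), (0.71, [509.4, 361.3, 7.6], [178.0, 350.0])]
rest_a_seat [(0.6, [445.7, 24.9, 151.5], [303.0, 248.0])]
blue_tin []
top [[0.01, -1.0, 0.03, 423.83], [-1.0, -0.01, 0.0, 13.47], [-0.0, -0.03, -1.0, 1419.01], [0.0, 0.0, 0.0, 1.0]]
red_tin [(0.75, [436.7, 4.3, 133.5], [327.0, 255.0])]
red_tin_mid [(0.87, [439.4, 20.4, 152.0], [320.0, 254.0])]
red_tin_mouth [(0.72, [444.9, 30.9, 160.8], [315.0, 251.0]), (0.57, [440.8, 22.0, 149.5], [319.0, 253.0])]
red_lid [(0.76, [508.4, 357.1, 6.0], [178.0, 225.0]), (0.67, [443.4, 38.3, 158.8], [311.0, 252.0])]
rest_a_seat []
blue_tin [(0.81, [452.0, -332.9, 131.1], [484.0, 249.0])]
```

View pics/scene1.png

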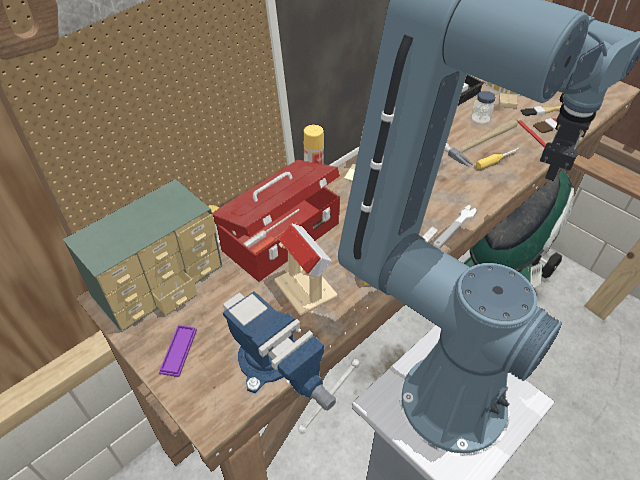

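View pics/top1.png

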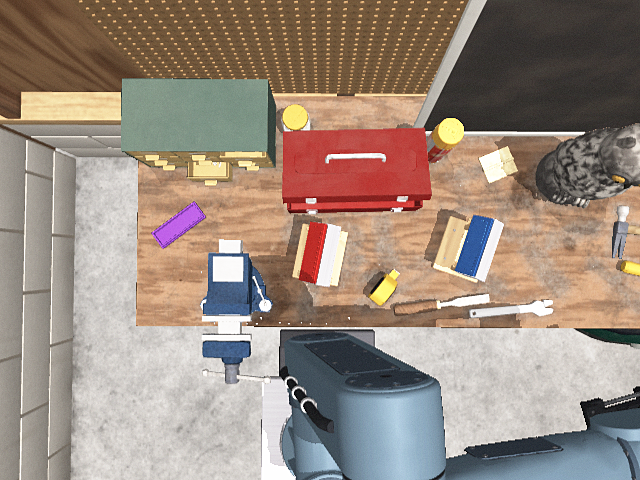

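The tin meant is the red-lidded one in a rest, at top (319,253) and scene (303,250). The purple lid at top (178,225) is a look-alike lying loose, and the blue-lidded tin at (472,247) stays put. Next I'll measure the yaw, confirm in an enlarged crop and check IK.

```bash
cat >> h.py <<'E'
def frame(a):
    h=np.array([np.sin(a),np.cos(a),0]); z=np.array([0,0,1.])
    xt=(h-z)/2**.5; zt=(h+z)/2**.5; yt=np.cross(zt,xt)
    return h,xt,yt,zt
def tool(a,s,roll=0):
    h,xt,yt,zt=frame(a); y=s*zt; x=np.cross(y,xt)
    M=np.c_[x,y,xt]@R.from_euler('z',roll).as_matrix()
    return R.from_matrix(M).as_euler('xyz').tolist()
E
python3 - <<'E'
from h import *
im,P=snap('top','crop1',(270,190,520,310),3)
for q in ('red_lid','red_tin'):
  for d in arm.cut_out('top',q)[:2]:
    m=d['region'].astype(np.uint8)
    print(q,d['conf'],m.sum(),cv2.minAreaRect(cv2.findNonZero(m)))
hsv=cv2.cvtColor(im,cv2.COLOR_RGB2HSV)
m=((hsv[...,1]>150)&((hsv[...,0]<8)|(hsv[...,0]>172))).astype(np.uint8); m[:220]=0;m[:,:295]=0;m[290:]=0;m[:,345:]=0
# edges -> world direction at z~150
n,l,st,_=cv2.connectedComponentsWithStats(m);print(st.tolist())
k=1+st[1:,4].argmax(); print(cv2.minAreaRect(cv2.findNonZero((l==k).astype(np.uint8))))
g=[]
for v in range(230,278,4):
    u=np.where(l[v]==k)[0]; g.append((v,u.min(),u.max()) if len(u) else None)
print(g)
g=[t for t in g if t]; 
K=P['mtx'];T=P['pose']
def w(u,v,z):
    r=T[:3,:3]@np.linalg.solve(K,[u,v,1]); return T[:3,3]+r*(z-T[2,3])/r[2]
for c,z in ((1,150),(2,175)):
    p=np.polyfit([t[0] for t in g],[t[c] for t in g],1)
    A=w(np.polyval(p,275),275,z);B=w(np.polyval(p,232),232,z); d=B-A
    print('yaw a',np.arctan2(-d[1],d[0]),A,B)
seat=np.array([440,22.5,150]);a=.17
for s in (1,-1):
  print(s)
  for nm,off in (('pre',-150),('grasp',0)):
    h,xt,yt,zt=frame(a); print(nm,arm.ik(seat+(19+off)*xt,tool(a,s)))
  for r in (0,1.57,-1.57,3.1416): print('lift',r,arm.ik(seat+19*xt+[0,0,130],tool(a,s,r)))
E
```

```text
red_lid 0.94 1134 ((178.593017578125, 224.54248046875), (21.6706600189209, 55.44542694091797), 54.29330825805664)
red_lid 0.65 1084 ((312.69775390625, 251.7669677734375), (18.134428024291992, 61.18769454956055), 11.070201873779297)
red_tin 0.89 862 ((328.3682861328125, 255.17054748535156), (14.315718650817871, 62.5721321105957), 11.113040924072266)
[[0, 0, 640, 480, 306146], [299, 222, 28, 62, 1054]]
((312.51922607421875, 251.90383911132812), (17.454336166381836, 60.403770446777344), 11.309932708740234)
[(230, np.int64(308), np.int64(325)), (234, np.int64(308), np.int64(325)), (238, np.int64(307), np.int64(324)), (242, np.int64(306), np.int64(323)), (246, np.int64(305), np.int64(322)), (250, np.int64(304), np.int64(321)), (254, np.int64(304), np.int64(320)), (258, np.int64(303), np.int64(320)), (262, np.int64(302), np.int64(319)), (266, np.int64(301), np.int64(318)), (270, np.int64(300), np.int64(317)), (274, np.int64(300), np.int64(317))]
yaw a 0.19069546661117467 [393.88129695  63.18346475 150.        ] [485.37190058  45.52201579 150.        ]
yaw a 0.19230126601803707 [394.6605259
[... 362 characters left out ...]
6298292  1.6451864  -0.62305454]
lift -1.57 [-0.68963673 -0.04984232  1.9872557   0.66298292  1.6451864   2.52013076]
lift 3.1416 [-0.68963673 -0.04984232  1.9872557   0.66298292  1.6451864   0.94854546]
-1
pre [-0.88345477  0.07182366  1.9183566   0.56992259  1.70593755  0.77111566]
grasp [-0.68963673  0.1810044   2.06298705  0.67185788  1.40366815  0.75903339]
lift 0 [-0.68963673 -0.04984232  1.9872557   0.66298292  1.6451864   0.94853811]
lift 1.57 [-0.68963673 -0.04984232  1.9872557   0.66298292  1.6451864   2.51853811]
lift -1.57 [-0.68963673 -0.04984232  1.9872557   0.66298292  1.6451864  -0.62146189]
lift 3.1416 [-0.68963673 -0.04984232  1.9872557   0.66298292  1.6451864  -2.1930472 ]
```

View pics/crop1.png

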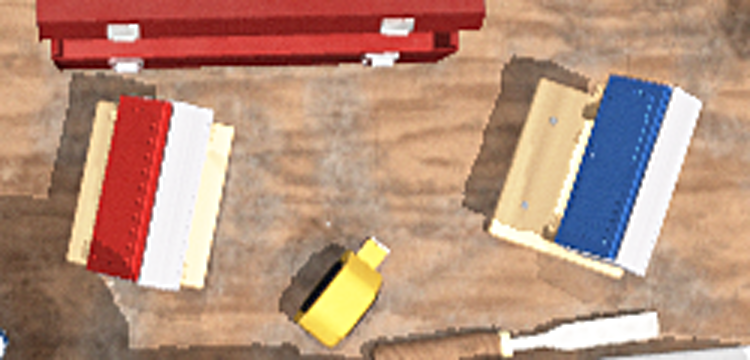

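The crop confirms it: the red lid faces up-left at crop (130,190), on the white tin in rest A, with yaw a ≈ 0.191. Moving to pre-grasp now, with a close look from the wrist.

Run:
```python
from h import *
seat=np.array([440,22.5,150]);a=.191
h,xt,yt,zt=frame(a)
p=arm.get_position(); arm.move_straight([p[0],p[1],400],speed=300)
arm.gripper_to(88)
arm.goto((seat-180*xt+[0,0,60]).tolist(),tool(a,-1))
arm.move_straight((seat-140*xt).tolist(),tool(a,-1),speed=200)
im,P=snap('wrist','w1')
for q in ('red_tin','red_tin_mid','red_tin_mouth','red_lid','rest_a_seat'): print(q,marks('wrist',P,q))
print(arm.get_time_s(),arm.get_q())
```

```text
red_tin [(0.56, [440.4, 6.6, 132.7], [347.0, 224.0])]
red_tin_mid []
red_tin_mouth [(0.83, [444.1, 33.6, 161.1], [295.0, 226.0])]
red_lid [(0.85, [447.6, 36.7, 156.4], [296.0, 221.0]), (0.63, [514.6, 358.9, 4.6], [229.0, 173.0])]
rest_a_seat []
4.525 [-0.90352646  0.05471295  1.91974029  0.57165311  1.71699237  0.77962057]
```

View pics/w1.png

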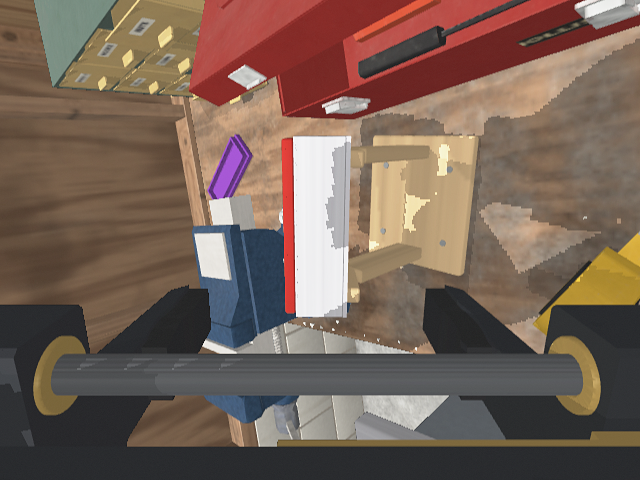

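The wrist view shows the tin's -x wall (white, u 293–349, v 136–318) with the red lid edge on the left at u 284–293, centred between the fingers. I'll check the estimate by projecting the model into this picture before grasping.

Run:
```python
from h import *
from scipy.optimize import least_squares
P=arm.camera_params('wrist');K=P['mtx'];T=np.linalg.inv(P['pose'])
L=np.array([[-25,-65,0],[-25,65,0],[-25,-65,38],[-25,65,38]],float)-[0,0,23]
def proj(seat,a):
    h,x,y,z=frame(a); W=seat+L@np.c_[x,y,z].T
    c=(T[:3,:3]@W.T).T+T[:3,3]; q=c@K.T; return q[:,:2]/q[:,2:]
print(proj(np.array([442,23.5,150]),.191).round(1).tolist())
im=cv2.imread('pics/w1.png'); hsv=cv2.cvtColor(im,cv2.COLOR_BGR2HSV).astype(int)
for v in (145,155,230,300,310):
    r=hsv[v,275:360]; red=[275+i for i in range(85) if r[i,1]>150 and (r[i,0]<8 or r[i,0]>172)]
    w=[275+i for i in range(85) if r[i,1]<30 and r[i,2]>90]
    print(v,min(red),max(red),min(w),max(w))
for u in (300,320,335):
    c=hsv[:,u]; w=[v for v in range(120,335) if c[v,1]<30 and c[v,2]>150]; print(u,min(w),max(w))
```

```text
[[349.7, 138.5], [345.5, 319.2], [291.7, 138.5], [294.5, 319.2]]
145 282 292 293 350
155 282 292 293 350
230 284 293 295 348
300 285 294 296 346
310 285 294 296 346
300 136 334
320 136 327
335 136 316
```

The model matches the picture to about 2 px, so the seat is ≈ (443, 23.3, 150). Grasping, then a test lift.

Run:
```python
from h import *
seat=np.array([443,23.2,150]);a=.191
h,xt,yt,zt=frame(a); o=tool(a,-1)
print(arm.move_straight((seat+19*xt).tolist(),o,speed=120,until_force=15), arm.get_wrist_force())
arm.gripper_to(30,force=40); print(arm.get_width(),arm.get_wrist_force(),arm.get_position(),seat+19*xt)
arm.sleep(.2)
arm.move_straight((seat+19*xt+[0,0,30]).tolist(),o,speed=60)
arm.move_straight((seat+19*xt+[0,0,160]).tolist(),o,speed=150)
print(arm.get_width(),arm.get_wrist_force(),arm.get_time_s(),arm.get_q())
im,P=snap('wrist','w2')
im,P=snap('scene','s2',(220,130,420,330),2)
a_=cv2.resize(cv2.imread('pics/w2.png'),(533,400));b=cv2.imread('pics/s2.png')[:,100:350]
cv2.imwrite('pics/c2.png',np.hstack([a_,b]))
```

```text
False [-1.05703161 -0.40712813  0.43839601]
45.63233069931612 [ 0.168829   -1.35884212  1.03851066] [445.55848774  36.35398584 136.57905997] [445.55051669  36.3907113  136.56497116]
45.660463393438775 [ 0.37656939 -0.22979961 -4.41150784] 8.5833 [-0.68890838 -0.09193165  1.96342836  0.67526404  1.68556506  1.00708912]
```

View pics/c2.png

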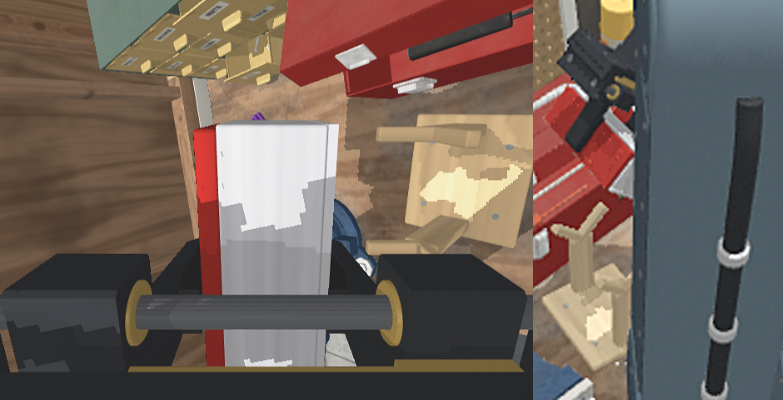

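The tin is held lid shut (width 45.7 mm, load 4.4 N ≈ 0.4 kg + lid play) and clear of the empty rest. Turning joint 6 by half a turn.

Run:
```python
from h import *
q0=np.array(arm.get_q())
for k in range(1,5):
    q=q0.copy(); q[5]-=k*np.pi/4; arm.movej(q.tolist())
print(arm.get_width(),arm.get_wrist_force(),arm.get_time_s(),arm.get_position(),R.from_euler('xyz',arm.get_tcp_rot()).as_matrix().round(3).tolist(),R.from_euler('xyz',tool(.191,1)).as_matrix().round(3).tolist())
snap('wrist','w3')
```

```text
45.696287622426205 [-0.20008057 -0.54124976 -4.08920537] 11.7833 [445.0672182   36.72793108 295.49346297] [[-0.981, 0.138, 0.133], [0.192, 0.693, 0.695], [0.004, 0.708, -0.706]] [[-0.982, 0.134, 0.134], [0.19, 0.694, 0.694], [-0.0, 0.707, -0.707]]
```

View pics/w3.png

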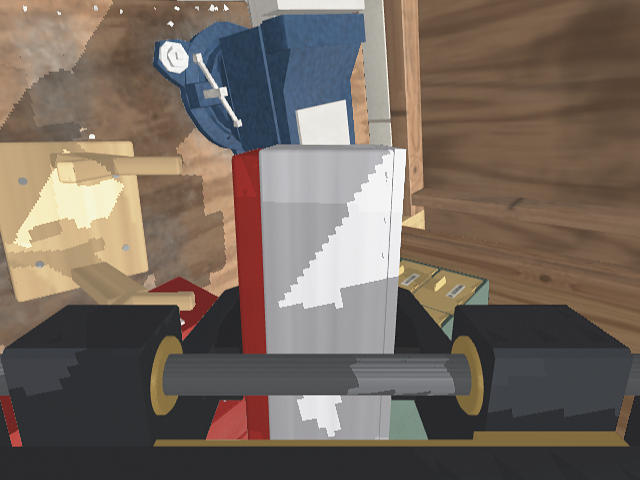

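The tin is turned over with the lid flush on the lower-right side (red, u 233–265) and the tin square in the jaws. Lowering straight down with a force guard.

Run:
```python
from h import *
seat=np.array([443,23.2,150]);a=.191
h,xt,yt,zt=frame(a); o=tool(a,1); g=seat+19*xt
arm.move_straight((g+[0,0,150]).tolist(),o,speed=100)
arm.move_straight((g+[0,0,15]).tolist(),o,speed=150)
print(arm.move_straight((g-[0,0,2]).tolist(),o,speed=20,until_force=5), arm.get_wrist_force(),arm.get_position()-g,arm.get_width(),arm.get_time_s())
snap('wrist','w4')
```

```text
True [-0.72520443 -1.85934168  4.31055456] [-0.08343334  0.01997903  0.05848416] 45.71735220788932 13.8417
```

View pics/w4.png

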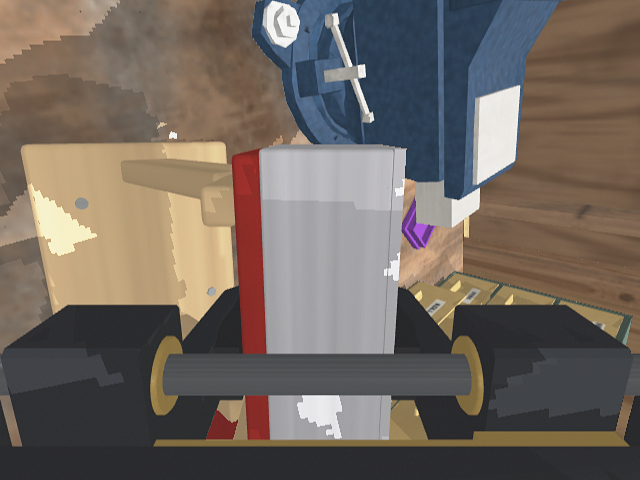

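It touched down at exactly the seat height (+0.06 mm), with the lid resting on the right V side. Releasing and backing out along tin x.

Run:
```python
from h import *
seat=np.array([443,23.2,150]);a=.191
h,xt,yt,zt=frame(a); o=tool(a,1); g=seat+19*xt
arm.gripper_to(50,force=5); arm.sleep(.2); arm.gripper_to(88); arm.sleep(.2)
print(arm.get_width(),arm.get_wrist_force())
print(arm.move_straight((g-160*xt).tolist(),o,speed=100,until_force=15),arm.get_wrist_force())
im,P=snap('wrist','w5')
for q in ('red_tin','red_lid','red_tin_mid'): print(q,marks('wrist',P,q))
im,P=snap('top','t5',(270,190,520,310),2)
for q in ('red_tin','red_lid','red_tin_mid','blue_tin'): print(q,marks('top',P,q))
w=cv2.imread('pics/w5.png')[80:380,150:650]; t=cv2.imread('pics/t5.png')[:, :500]
n=w.shape[1]; cv2.imwrite('pics/c5.png',np.vstack([w,cv2.resize(t,(n,240))])); print(arm.get_time_s())
```

```text
88.01376482269056 [0.35719812 1.61579667 0.19181474]
False [1.01076963 0.95099807 0.07008646]
red_tin [(0.82, [446.3, 40.1, 164.2], [346.0, 228.0])]
red_lid [(0.91, [515.8, 359.1, 8.0], [405.0, 183.0]), (0.73, [441.7, 14.6, 135.3], [295.0, 227.0])]
red_tin_mid [(0.75, [442.0, 23.2, 148.0], [315.0, 226.0])]
red_tin [(0.69, [443.7, 36.5, 164.8], [312.0, 252.0]), (0.44, [448.8, -330.1, 133.6], [483.0, 250.0])]
red_lid [(0.63, [507.3, 355.0, 6.1], [179.0, 225.0]), (0.62, [440.4, 35.6, 163.6], [312.0, 253.0]), (0.57, [437.0, 16.9, 138.0], [321.0, 255.0])]
red_tin_mid [(0.69, [438.5, 21.7, 154.5], [319.0, 254.0]), (0.29, [439.0, 10.6, 138.2], [324.0, 254.0])]
blue_tin [(0.9, [451.3, -331.3, 132.7], [483.0, 249.0]), (0.24, [433.8, 18.8, 150.6], [320.0, 256.0])]
17.4917
```

View pics/c5.png

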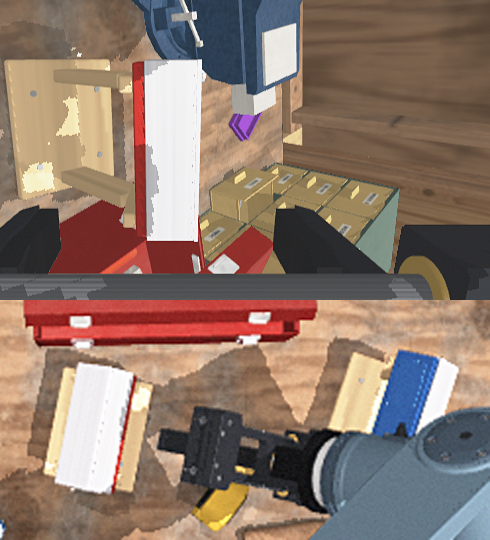

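The tin lies in its rest with the white underside up-left, the red lid closed underneath on the right, and the gripper clear. The blue tin hasn't moved. Handing in.

```bash
python3 -c "
from h import *
arm.sleep(.3);print(arm.get_wrist_force(),arm.get_time_s());arm.finish_job()"
```

```text
[ 0.53247473 -1.1668443  -0.03765544] 17.7917
the job is handed in; nothing more can be done
```

The red-lidded tin is back in its own rest upside down, with the lid underneath and still on and the bare underside facing up. I pinched the lid against the underside at 40 N, lifted the tin 160 mm straight up, gave the last joint half a turn, lowered it, released it and backed out along the tin's x axis. I handed the job in at 17.8 s.

**Last checks:**
- **Placing:** the tin touched down 0.06 mm from the planned seat height. After release, the wrist camera put its centre at (442, 23.2, 148) and the lid at (442, 15, 135), below and to the right.
- **Lid:** in the pictures it is closed and lying on the right side of the V.
- **Blue-lidded tin:** measured within about 2 mm of where it started.
- **Robot:** the gripper is clear of everything, and the wrist force reads about 1 N.

**Disagreement:** the top camera also reported a lower-confidence `red_lid` on the white underside at (440, 36, 164). The picture shows no lid there, so I took it as a false report.

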